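Make up two irrigation kits and lid one

ROBOT

A 6-joint arm with a two-finger parallel gripper is mounted at the origin on the work surface. World frame = base frame: x ahead of the robot, y to its left, z up, the work surface at z = 0. Lengths are in m, angles in rad, forces in N, time in s.
With the tool pointing down it reaches from about 0.375 to 0.825 m from the base axis. Payload 5.5 kg.
Tool frame: the origin (TCP) lies between the finger pads; the fingertips stand 25 mm ahead of it and the grasp point (between the pads) lies 6 mm ahead of it; z points along the fingers, x is the direction in which the jaws open and shut, and the axes are right-handed (so a half turn about z gives the same grasp; the last joint's range is limited). The gripper opens to 85 mm and grips with 20 to 120 N. Pads are 22 mm wide; open, the fingers measure 114 mm over their backs; the gripper's body (76 mm by 85 mm) begins 54 mm behind the grasp point. The pads swing forward as they close: fully open they stand 13 mm farther back than shut.
Start: joints at [-1.241, 0.314, -0.047, 1.21, 0, 1.571], TCP at [0.194, -0.568, 0.256] pointing down, gripper open.
Joint ranges: [-2.67, 2.67], [-0.69, 1.73], [-1.03, 1.25], [-2.08, 2.16], [-1.42, 1.45], [-3.14, 3.14]. Speed limits (rad/s): [2.39, 2.39, 3.01, 3.14, 3.14, 3.14].

INTERFACE

Orientations are given as a unit quaternion [x, y, z, w].
In Python, from bench import robot gives the robot as it stands.
- The arm moves only by the shell command python3 -m inch 'ROWS' [FORCE]. ROWS is JSON, a list that holds one entry, the list of rows, each a list of 5 numbers: the shift along the tool's x, y, z in mm, then the turn about the tool's z in rad, then the closure, from 0 (fully open) to 1 (shut). A call has 1 to 8 rows; each row is the pose to reach, as a shift and turn from the pose commanded when the call began, along the tool's axes at that moment; what a row does not reach only later rows make up. A row lasts 1/8 s, in which the tool goes at most 62.5 mm and 10.7 degrees, less where a joint would pass 70% of its speed; a pose out of reach is approached as far as the arm can. A call with a gripper value outside its range is refused whole. The fingers move at their own pace and stop on an object; FORCE is the grip in N (left out, the last holds). Time passes only in rows, so rows that repeat a pose let the fingers close. It gives the time, the measured TCP pose, the force and the opening at its end, in the units of the state.
- robot.state(): the state, without advancing time (a new reading comes with each control period).
- robot.snapshot(name): name is "scene" or "top" or "wrist"; returns a dict with "img" (420x560x3 uint8, blue, green, red), "depth" (420x560 float32, m along the optical axis (not along the pixel's ray), 0 where there is no reading), "K" (3x3 intrinsics, pixels), "R" (3x3) and "t" (3): a world point X has camera coordinates R X + t. Camera axes: x right, y down, z forward; pixel columns grow to the right and rows downward; lengths in m; the calibration is good to about 2 mm. A picture is of the moment at which its call begins.
- robot.finish_job(): hands the job in, once; it reports no verdict.
The state is a dict: "time_s": time; "joints": joint angles; "qvel": joint speeds; "joint_efforts": joint torques, N m; "ee_pos": TCP position; "ee_rot": TCP orientation; "wrist_force": force on the tool from outside, world axes, zero at the start; "ft_torque": the same for the moment, N m; "width": opening from 0.0 (shut) to 1.0 (fully open).
Only numpy, scipy, OpenCV 4.12 (cv2) and the standard library are available. Lean on these libraries where they do the work, as an engineer would, in place of code of your own. Each camera call takes 0.05 s, during which the arm holds its last target. There are 200 camera calls.

TASK

Make up two drip-irrigation kits from the stock on the table, the two parts of each side by side on the floor of its tub, not stacked. Put the red-handled valve and the white coupling in the blue tub and snap the white lid fully home on it; put the brass vacuum breaker and the black pressure regulator in the yellow tub, which stays open. Leave the white tee, the frog and the paperweight where they are.

Things in the scene. Friction and masses are not known exactly. Their poses are not given: they have to be found in the camera images.
- valve: Pipe-repair kit: dark grey PVC ball valve lying with its red bar handle up, 110 g. 76 mm long (its x), 30 mm wide (y), 44 mm high; the body is 30 mm high, the handle above it 56 by 13 mm along x. Octagonal ends, flat-sided middle: grip across y. Origin: centre of the underside, z up.
- coupling: Pipe-repair kit: white PVC pipe coupling, a plain short tube standing on end, 34 mm across (a 36 mm rib round the middle), 42 mm tall, open through the middle, 50 g. Origin: centre of the underside, z up along the tube.
- breaker: Tap kit: brass hose-tap vacuum breaker, a knurled brass cylinder with a black washer in its top, standing on end, 35 mm across, 42 mm tall, 150 g. Origin: centre of the underside, z up.
- regulator: Tap kit: black pressure regulator with a purple band, lying, 86 mm long along its own x, 34 mm wide (y) and high (z), octagonal collars at both ends and a 33 mm round middle, 120 g. Grip across y at the middle. Origin: centre of the underside, z up.
- tee: Not needed, leave in place: white PVC tee lying flat, run 62 mm along its own x, branch to +y, 47 mm over all in y, 28 mm high. Origin: under the middle of its outline, z up.
- lid: White snap lid for the blue tub, 131 (its x) by 179 mm (its y), right way up, 90 g. Origin: centre, at the skirt's lower edge, z up. Plate top 22 mm above it; skirt hangs 19.5 mm below the plate. Grey grip block in the middle, 44 (x) by 24 mm (y), at 22 to 48 mm: take it across y. The skirt goes outside the tub's rim with 1.2 mm play each side in x, 2.5 in y, plus 2 to 3 mm lead-in; either way round fits.
- tub_blue: Blue takeaway tub, a spring catch outside each long side; does not slide. 116 (its x) by 168 mm (its y), 55 mm high, walls and floor 3 mm, inside 110 by 162 mm. Origin: centre of the underside, z up. The aligned lid first stops on the catches, its origin 44 mm above the tub's; 6 to 10 N pressed down in the middle snaps it home, plate on the rim, at 35.5 mm.
- tub_yellow: Yellow takeaway tub, the same size as the blue one but without catches; it does not slide and gets no lid. Inside 110 mm (its x) by 162 mm (its y), 52 mm deep, floor 3 mm thick. Origin: centre of the underside, z up.
- frog: Bystander: green ceramic frog figurine, 50 mm across, 58 mm tall. Origin: centre of the underside.
- paperweight: Bystander: round clear glass paperweight with a coloured flower inside, 62 mm across, 40 mm tall. Origin: centre of the underside.

How it is judged:
By the outcome, as a careful person would: the job done as asked, in the order asked, and still so for the second after the job is handed in, with the robot touching nothing.
It also fails if it takes over 138 s, if anything falls off the work surface, if the arm or the gripper's body presses on something with over 40 N, if the wrist force passes 120 N, or if a joint passes its speed limit or range.

## Working session

There is one attempt and no reset: what is moved stays moved. The work goes in short steps, Python scripts to look and compute and a shell command to move; the robot and the scene stay as the last step left them, time stands still between calls to the robot, and variables do not carry over. Pictures are saved under pics/ and viewed, on a budget of 14 in all, crops included, one or two more only if the job needs it, and the job is handed in when it is done.

```bash
ls; mkdir -p pics; cat > h.py <<'E'
import numpy as np, cv2, json
from bench import robot
def snap(n, f=None):
    s=robot.snapshot(n)
    if f: cv2.imwrite('pics/'+f, s['img'])
    return s
def ray(s,u,v,z):
    "pixel -> world point on plane z"
    R=np.array(s['R']);t=np.array(s['t']);K=np.array(s['K'])
    d=R.T@np.linalg.solve(K,[u,v,1.0]); c=-R.T@t
    return c+d*(z-c[2])/d[2]
def cloud(s):
    R=np.array(s['R']);t=np.array(s['t']);K=np.array(s['K']);D=s['depth']
    v,u=np.mgrid[:D.shape[0],:D.shape[1]]
    P=np.stack([(u-K[0,2])/K[0,0]*D,(v-K[1,2])/K[1,1]*D,D],-1)
    W=(P-t)@R; W[D==0]=np.nan
    return W
E
python3 - <<'E'
from h import *
for n in("scene","top"):
    s=snap(n,n+'0.png'); print(n,(-s['R'].T@s['t']).round(3),s['K'][0,0]); np.savez(n+'0.npz',**s)
print(robot.state())
E
```

```text
pics
scene [ 0.981 -0.639  0.571] 406.94652199801516
top [0.455 0.015 0.871] 389.0704518122412
{'time_s': 0.1, 'joints': array([-1.24100023e+00,  3.14169223e-01, -4.79600770e-02,  1.21020542e+00,
       -1.44171505e-05,  1.57082849e+00]), 'qvel': array([-0.00103863, -0.00053179,  0.00118291, -0.0011118 ,  0.00266056,
       -0.00074807]), 'joint_efforts': array([-3.05655622e-04, -5.40767384e+01,  3.40540087e+01,  1.11330769e-02,
        9.89541854e-05,  1.58395153e-05]), 'ee_pos': array([ 0.19415198, -0.5672168 ,  0.25552075]), 'ee_rot': array([ 8.13578180e-01, -5.81455031e-01, -6.30005450e-04, -4.41366961e-04]), 'wrist_force': array([-0.11378995, -0.5139922 ,  0.03854268]), 'ft_torque': array([-0.02393537,  0.00535484,  0.00787562]), 'width': 1.0002602833925658}
```

View pics/top0.png

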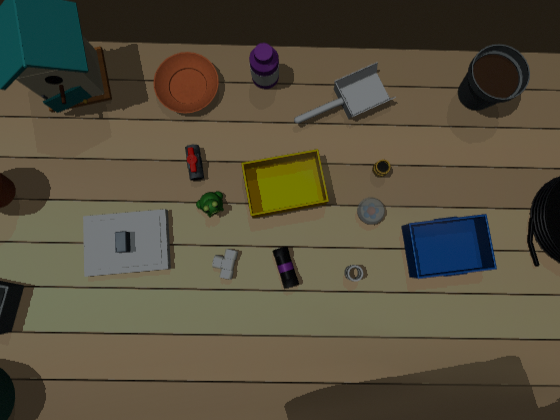

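View pics/scene0.png

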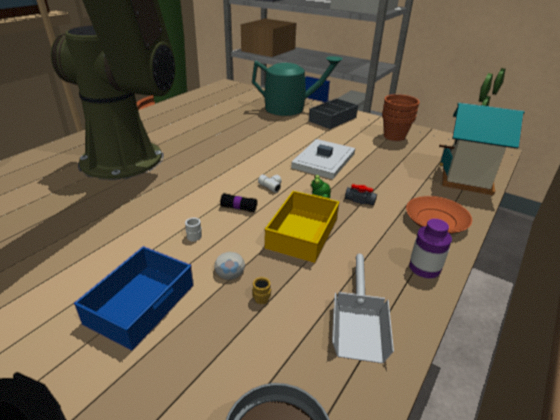

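Top view: valve (195,162), frog (210,203), lid (126,243), tee (226,263), yellow tub (285,183), regulator (286,267), coupling (355,272), breaker (382,168), paperweight (371,210), blue tub (450,246).

```bash
python3 - <<'E'
from h import *
s=dict(np.load('top0.npz')); W=cloud(s)
print('R',s['R'].round(3).tolist())
B=dict(valve=(180,138,210,186,.008,.05),valve_handle=(180,138,210,186,.036,.05),coup=(340,255,372,288,.008,.05),coup_top=(340,255,372,288,.036,.05),brk=(366,150,398,180,.02,.05),brk_top=(366,150,398,180,.036,.05),reg=(268,240,305,295,.01,.05),tee=(208,244,242,282,.008,.05),lid=(78,203,176,280,.012,.03),grip=(105,225,140,260,.036,.06),yel=(240,145,332,220,.045,.07),blue=(398,208,500,282,.045,.07),frog=(194,188,226,218,.008,.07),pw=(354,192,388,226,.008,.06))
for k,(u0,v0,u1,v1,z0,z1) in B.items():
    P=W[v0:v1,u0:u1].reshape(-1,3); P=P[(P[:,2]>z0)&(P[:,2]<z1)]
    if len(P)<5: print(k,len(P));continue
    r=cv2.minAreaRect((P[:,:2]*1000).astype(np.float32))
    print(k,len(P),'c',np.round(r[0],1),'sz',np.round(r[1],1),'ang',round(r[2],1),'mean',(P[:,:2].mean(0)*1000).round(1),'zmax',P[:,2].max().round(4),'zmed',np.median(P[:,2]).round(4))
E
```

```text
R [[0.017, -1.0, 0.018], [-0.991, -0.019, -0.136], [0.136, -0.015, -0.991]]
valve 495 c [672.4 212. ] sz [78.2 30.3] ang 11.2 mean [669.2 209. ] zmax 0.0449 zmed 0.0268
valve_handle 174 c [671.5 211.4] sz [54.1 20. ] ang 4.3 mean [671.5 211.4] zmax 0.0449 zmed 0.0411
coup 162 c [ 432.8 -143.3] sz [33.2 33.1] ang 43.6 mean [ 433.3 -143.3] zmax 0.0422 zmed 0.0378
coup_top 88 c [ 432.6 -143.7] sz [31.4 32.3] ang 0.8 mean [ 433.2 -143.7] zmax 0.0422 zmed 0.0395
brk 216 c [ 665.4 -206. ] sz [32.5 32.9] ang 12.5 mean [ 664.6 -206.1] zmax 0.0433 zmed 0.0356
brk_top 93 c [ 666. -207.] sz [30.8 32.1] ang 4.4 mean [ 665.9 -207.6] zmax 0.0433 zmed 0.0386
reg 626 c [443.4   2.9] sz [86.1 33.8] ang 18.7 mean [442.9   3.1] zmax 0.0346 zmed 0.0288
tee 490 c [449.8 136.8] sz [47.1 63.1] ang 79.1 mean [448.9 132. ] zmax 0.0288 zmed 0.0225
lid 4763 c [490.8 351.9] sz [131.1 181. ] ang 6.1 mean [490.1 349.9] zmax 0.0298 zmed 0.0201
grip 261 c [490.9 350.6] sz [43.9 24.3] ang 6.0 mean [490.1 349.8] zmax 0.0504 zmed 0.0448
yel 614 c [624.6   8.3] sz [118.9 170. ] ang 11.7 mean [624.5   8.8] zmax 0.0576 zmed 0.0528
blue 729 c [ 493.8 -347.5] sz [121.2 171.5] ang 8.2 mean [ 493.4 -351. ] zmax 0.0576 zmed 0.053
frog 475 c [584.2 168.8] sz [56.7 56.5] ang 57.6 mean [578.6 167.7] zmax 0.0565 zmed 0.0358
pw 599 c [ 570.6 -183.9] sz [58.9 59.9] ang 43.9 mean [ 568.4 -181.3] zmax 0.0397 zmed 0.0314
```

```bash
cat >> h.py <<'E'
from scipy.spatial.transform import Rotation as Rt
def go(x,y,z,yaw):
    "mm, deg: print the row (tool-frame shift mm + turn rad) from the measured pose"
    s=robot.state(); R=Rt.from_quat(s['ee_rot']).as_matrix(); p=s['ee_pos']*1000
    cy=np.degrees(np.arctan2(R[1,0],R[0,0])); dy=(yaw-cy+180)%360-180
    d=R.T@(np.array([x,y,z])-p)
    print('row',d.round(1),'turn',round(-np.radians(dy),3),'| at',p.round(1),'yaw',round(cy,1),'q6',s['joints'][5].round(2),'t',round(s['time_s'],2),'w',round(s['width'],3),'tilt',R[:2,2].round(4))
E
python3 -m inch '[[[-290,-350,50,-1.5,0],[-290,-350,50,-1.5,0],[-290,-350,50,-1.5,0],[-290,-350,50,-1.5,0],[-290,-350,50,-1.5,0],[-290,-350,50,-1.5,0],[-290,-350,50,-1.5,0],[-290,-350,50,-1.5,0]]]' 40
python3 -c "
from h import *
go(671,211.5,140,101.2)"
```

```text
time_s: 1.1
ee_pos: [0.4323, -0.1769, 0.2056]
ee_rot: [0.991, 0.134, -0.0, -0.001]
wrist_force: [-0.4, -1.3, 0.3]
width: 0.998
row [ 333.4 -310.8   65.9] turn -1.497 | at [ 432.3 -176.9  205.6] yaw 15.4 q6 0.91 t 1.1 w 0.998 tilt [-0.0007  0.001 ]
```

```bash

python3 -m inch '[[[333,-311,66,-1.497,0],[333,-311,66,-1.497,0],[333,-311,66,-1.497,0],[333,-311,66,-1.497,0],[333,-311,66,-1.497,0],[333,-311,66,-1.497,0],[333,-311,66,-1.497,0],[333,-311,66,-1.497,0]]]'
python3 -m inch '[[[0,0,0,0,0.2],[0,0,0,0,0.2],[0,0,0,0,0.2]]]'
python3 -c "
from h import *
go(671,211.5,30,101.2)
s=snap('wrist','w1.png');np.savez('w1.npz',**s)
W=cloud(s);P=W.reshape(-1,3);P=P[(abs(P[:,0]-.671)<.06)&(abs(P[:,1]-.2115)<.06)]
for z0 in(.008,.036):
  Q=P[(P[:,2]>z0)&(P[:,2]<.05)];print(len(Q),cv2.minAreaRect((Q[:,:2]*1000).astype(np.float32)))
"
```

```text
time_s: 2.1
ee_pos: [0.6744, 0.2092, 0.1385]
ee_rot: [0.635, 0.772, -0.0, -0.0]
wrist_force: [1.0, -1.3, 0.1]
width: 0.995
time_s: 2.48
ee_pos: [0.6734, 0.2047, 0.1407]
ee_rot: [0.64, 0.769, -0.0, 0.0]
wrist_force: [0.4, -0.5, 0.3]
width: 0.802
row [  7.2  -1.1 110.7] turn -0.013 | at [673.4 204.7 140.7] yaw 100.5 q6 0.11 t 2.48 w 0.802 tilt [-0.0001 -0.0002]
5184 ((673.4698486328125, 213.61569213867188), (77.4017105102539, 29.94162940979004), 11.458643913269043)
2086 ((673.0796508789062, 213.5977783203125), (55.03101348876953, 21.723201751708984), 5.7737202644348145)
```

View pics/w1.png

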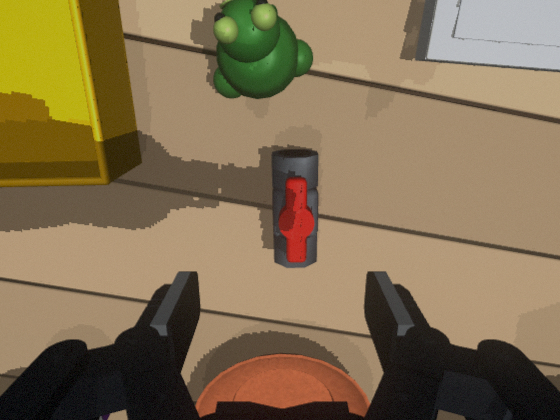

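Wrist view: valve at (296,215), centred between the fingers; frog and tub clear of them.

```bash

python3 -m inch '[[[8.5,-1,60,-0.013,0.2],[8.5,-1,95,-0.013,0.2],[8.5,-1,111,-0.013,0.2],[8.5,-1,111,-0.013,0.2],[8.5,-1,111,-0.013,0.2]]]'
python3 -c "
from h import *
go(673,213,28,101.4)"
```

```text
time_s: 3.15
ee_pos: [0.6727, 0.2143, 0.0314]
ee_rot: [0.634, 0.773, 0.001, 0.001]
wrist_force: [1.1, -0.0, 0.1]
width: 0.798
row [-1.4  0.   3.4] turn -0.001 | at [672.7 214.3  31.4] yaw 101.3 q6 0.11 t 3.15 w 0.798 tilt [0.0029 0.0009]
```

```bash

python3 -m inch '[[[-1,0,1,0,0.8],[-1,0,1,0,0.8],[-1,0,1,0,0.8],[-1,0,1,0,0.8],[-1,0,1,0,0.8],[-1,0,1,0,0.8]]]' 40
python3 -m inch '[[[-1,0,-60,0,0.8],[-1,0,-110,0,0.8],[-1,0,-110,0,0.8]]]'
python3 -c "
from h import *
go(494,-348,138,98.2)"
```

```text
time_s: 3.9
ee_pos: [0.6721, 0.2134, 0.0294]
ee_rot: [0.634, 0.774, 0.001, 0.0]
wrist_force: [-0.3, -0.8, 5.7]
width: 0.345
time_s: 4.28
ee_pos: [0.6747, 0.2132, 0.1436]
ee_rot: [0.634, 0.774, 0.004, 0.002]
wrist_force: [0.4, 0.3, -1.5]
width: 0.342
row [-514.6 -287.7    2.7] turn 0.055 | at [674.7 213.2 143.6] yaw 101.4 q6 0.11 t 4.28 w 0.342 tilt [0.0082 0.0026]
```

```bash

python3 -m inch '[[[-515,-288,-60,0.055,0.8],[-515,-288,-60,0.055,0.8],[-515,-288,-60,0.055,0.8],[-515,-288,-60,0.055,0.8],[-515,-288,-60,0.055,0.8],[-515,-288,-60,0.055,0.8],[-515,-288,-60,0.055,0.8],[-515,-288,-60,0.055,0.8]]]'
python3 -m inch '[[[-93,-52,0,0,0.8],[-93,-52,0,0,0.8],[-93,-52,0,0,0.8],[-93,-52,0,0,0.8],[-93,-52,0,0,0.8]]]'
python3 -c "
from h import *
go(494,-348,100,98.2)
s=snap('wrist','w2.png');np.savez('w2.npz',**s)
W=cloud(s);P=W.reshape(-1,3);P=P[(abs(P[:,0]-.494)<.09)&(abs(P[:,1]+.348)<.12)]
for z0 in(.03,.047):
  Q=P[(P[:,2]>z0)&(P[:,2]<.06)];print(len(Q),Q[:,:2].min(0),Q[:,:2].max(0),cv2.minAreaRect((Q[:,:2]*1000).astype(np.float32)))
"
```

```text
time_s: 5.28
ee_pos: [0.5175, -0.2627, 0.1878]
ee_rot: [0.655, 0.756, -0.0, -0.001]
wrist_force: [0.2, -1.2, -0.8]
width: 0.341
time_s: 5.9
ee_pos: [0.4811, -0.3595, 0.1883]
ee_rot: [0.654, 0.756, 0.0, -0.001]
wrist_force: [0.7, 0.3, -0.7]
width: 0.343
row [ 9.4 14.5 88.3] turn 0.002 | at [ 481.1 -359.5  188.3] yaw 98.3 q6 -0.79 t 5.9 w 0.343 tilt [-0.0008  0.0009]
8315 [ 0.42514238 -0.43798303] [ 0.5638295 -0.2554638] ((493.2351379394531, -346.665771484375), (120.8087158203125, 170.58460998535156), 7.568593978881836)
4950 [ 0.42514238 -0.43798303] [ 0.5638295 -0.2554638] ((493.71038818359375, -346.65924072265625), (119.59333801269531, 170.72933959960938), 7.426348686218262)
```

View pics/w2.png

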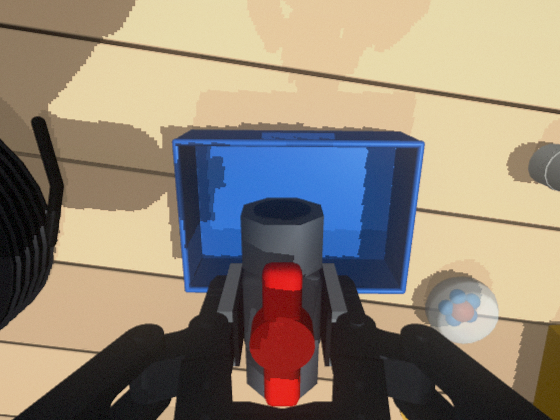

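Held valve straight in the grip; the tub rim spans (175–423, 132–292), so tub centre ≈ (493.5, −346.7), 7.5°.

```bash

python3 -m inch '[[[-23,13.7,0,0.014,0.8],[-23,13.7,0,0.014,0.8],[-23,13.7,60,0.014,0.8],[-23,13.7,115,0.014,0.8],[-23,13.7,140,0.014,0.8],[-23,13.7,148,0.014,0.8],[-23,13.7,148,0.014,0.8]]]'
python3 -c "
from h import *
go(498,-380.5,33,97.5)"
```

```text
time_s: 6.82
ee_pos: [0.498, -0.3811, 0.0413]
ee_rot: [0.66, 0.752, 0.0, -0.0]
wrist_force: [0.2, 0.3, -1.2]
width: 0.347
row [0.6 0.1 8.3] turn -0.001 | at [ 498.  -381.1   41.3] yaw 97.4 q6 -0.78 t 6.83 w 0.347 tilt [0.     0.0001]
```

```bash

python3 -m inch '[[[0,0,5,0,0.8],[0,0,8,0,0.8],[0,0,8,0,0.8],[0,0,8,0,0.8]]]'
python3 -m inch '[[[0,0,0,0,0.4],[0,0,0,0,0.4],[0,0,0,0,0.4],[0,0,0,0,0.4]]]'
python3 -m inch '[[[0,0,-40,0,0.4],[0,0,-100,0,0.4],[0,0,-120,0,0.2],[0,0,-120,0,0.2]]]'
python3 -c "
from h import *
go(433,-143.5,140,97.5)"
```

```text
time_s: 7.32
ee_pos: [0.4981, -0.3819, 0.0334]
ee_rot: [0.66, 0.751, 0.0, 0.0]
wrist_force: [0.4, 0.3, 0.4]
width: 0.345
time_s: 7.82
ee_pos: [0.497, -0.377, 0.0327]
ee_rot: [0.659, 0.752, 0.003, -0.003]
wrist_force: [-0.7, 15.0, 8.3]
width: 0.601
time_s: 8.32
ee_pos: [0.4989, -0.3825, 0.1551]
ee_rot: [0.66, 0.751, 0.0, 0.002]
wrist_force: [0.9, -1.0, -0.4]
width: 0.799
row [245.6 -34.6  14.3] turn -0.002 | at [ 498.9 -382.5  155.1] yaw 97.4 q6 -0.78 t 8.32 w 0.799 tilt [ 0.0034 -0.0027]
```

```bash

python3 -m inch '[[[246,-35,14,1.57,0.2],[246,-35,14,1.57,0.2],[246,-35,14,1.57,0.2],[246,-35,14,1.57,0.2],[246,-35,14,1.57,0.2],[246,-35,14,1.57,0.2],[246,-35,14,1.57,0.2],[246,-35,14,1.57,0.2]]]'
python3 -m inch '[[[0,0,0,0.08,0.2],[0,0,0,0.08,0.2],[0,0,0,0.08,0.2]]]'
python3 -c "
from h import *
s=snap('wrist','w3.png')
W=cloud(s);P=W.reshape(-1,3);P=P[(abs(P[:,0]-.433)<.04)&(abs(P[:,1]+.1435)<.04)]
for z0 in(.008,.038):
  Q=P[(P[:,2]>z0)&(P[:,2]<.05)];print(len(Q),cv2.minAreaRect((Q[:,:2]*1000).astype(np.float32)))
go(433.5,-143.5,32,7.5)
"
```

```text
time_s: 9.32
ee_pos: [0.43, -0.1416, 0.1372]
ee_rot: [0.995, 0.103, -0.001, -0.001]
wrist_force: [0.1, 0.3, -1.0]
width: 0.802
time_s: 9.7
ee_pos: [0.4307, -0.1419, 0.138]
ee_rot: [0.998, 0.067, -0.001, -0.0]
wrist_force: [0.1, 0.5, -0.3]
width: 0.804
2345 ((433.8414001464844, -142.0972137451172), (34.36896514892578, 34.29514694213867), 85.41466522216797)
996 ((434.2311096191406, -142.52447509765625), (33.579463958740234, 33.449947357177734), 85.41466522216797)
row [  2.5   1.9 106.3] turn 0.003 | at [ 430.8 -142.   138.3] yaw 7.7 q6 1.12 t 9.75 w 0.798 tilt [-0.0011  0.0003]
```

View pics/w3.png

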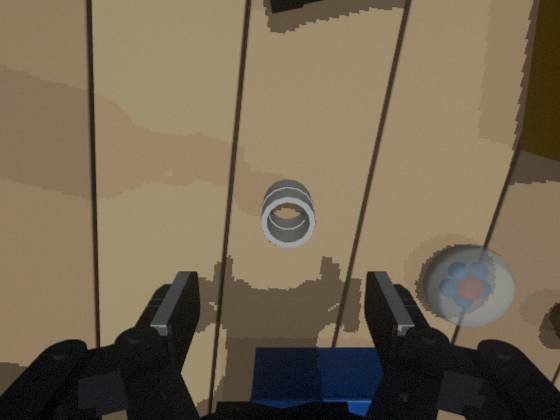

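Coupling at (288,221), clear around it.

```bash

python3 -m inch '[[[3.2,0.9,55,0,0.2],[3.2,0.9,90,0,0.2],[3.2,0.9,106,0,0.2],[3.2,0.9,106,0,0.2],[3.2,0.9,106,0,0.8],[3.2,0.9,106,0,0.8],[3.2,0.9,106,0,0.8],[3.2,0.9,106,0,0.8]]]' 30
python3 -m inch '[[[3.2,0.9,0,0,0.8],[3.2,0.9,0,0,0.8]]]'
python3 -c "
from h import *
go(488.5,-312,160,7.5)
"
```

```text
time_s: 10.75
ee_pos: [0.4355, -0.1429, 0.034]
ee_rot: [0.998, 0.067, 0.001, 0.0]
wrist_force: [-1.5, -0.2, 6.1]
width: 0.398
time_s: 11.0
ee_pos: [0.4358, -0.1429, 0.0339]
ee_rot: [0.998, 0.066, -0.002, 0.0]
wrist_force: [-10.3, 1.8, 19.2]
width: 0.394
row [  29.3  174.5 -126.2] turn 0.002 | at [ 435.8 -142.9   33.9] yaw 7.6 q6 1.12 t 11.0 w 0.394 tilt [-0.0034 -0.0003]
```

```bash

python3 -m inch '[[[-3,-1,-62,0,0.8],[-3,-1,-120,0,0.8],[26,174,-126,0,0.8],[26,174,-126,0,0.8],[26,174,-126,0,0.8],[26,174,-126,0,0.8],[26,174,-126,0,0.8]]]'
python3 -c "
from h import *
s=snap('wrist','w4.png')
go(489,-312,60,7.5)
"
```

```text
time_s: 11.88
ee_pos: [0.4862, -0.3116, 0.1586]
ee_rot: [0.998, 0.066, -0.0, -0.001]
wrist_force: [-0.2, -0.1, -0.1]
width: 0.392
row [ 2.8  1.5 98.7] turn 0.003 | at [ 486.1 -311.   158.7] yaw 7.7 q6 0.87 t 11.93 w 0.395 tilt [-0.0009  0.001 ]
```

View pics/w4.png

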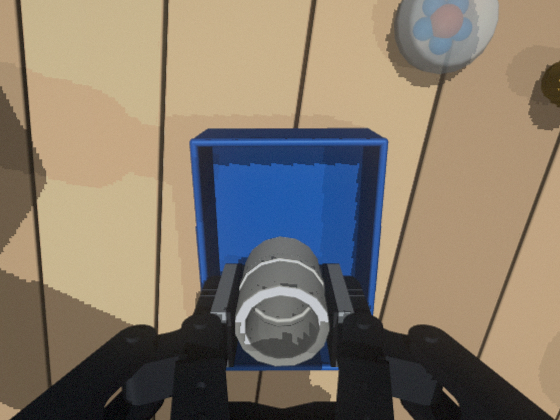

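Coupling upright in the grip, centred across the tub (walls at 195 and 383).

```bash

python3 -m inch '[[[2.8,1.5,50,0,0.8],[2.8,1.5,95,0,0.8],[2.8,1.5,112,0,0.8],[2.8,1.5,120,0,0.8],[2.8,1.5,120,0,0.8],[2.8,1.5,120,0,0.8]]]'
python3 -m inch '[[[0,0,0,0,0.45],[0,0,0,0,0.45],[0,0,0,0,0.45],[0,0,0,0,0.45]]]'
python3 -m inch '[[[0,0,-30,0,0.45],[0,0,-90,0,0.45],[0,0,-150,0,0.2],[0,0,-150,0,0.2]]]'
python3 -c "
from h import *
go(490.5,350.5,150,96)
"
```

```text
time_s: 12.68
ee_pos: [0.4908, -0.3138, 0.0404]
ee_rot: [0.998, 0.067, 0.001, 0.001]
wrist_force: [-0.4, -0.3, -0.8]
width: 0.396
time_s: 13.18
ee_pos: [0.4898, -0.3132, 0.0389]
ee_rot: [0.998, 0.067, 0.0, 0.0]
wrist_force: [0.1, 0.6, 0.8]
width: 0.55
time_s: 13.68
ee_pos: [0.4928, -0.3151, 0.1945]
ee_rot: [0.998, 0.067, 0.004, 0.003]
wrist_force: [0.2, 0.3, -0.7]
width: 0.799
row [  85.8 -660.3   41. ] turn -1.542 | at [ 492.8 -315.1  194.5] yaw 7.6 q6 0.87 t 13.68 w 0.799 tilt [ 0.0083 -0.0053]
```

```bash

python3 -m inch '[[[86,-660,20,-1.542,0.2],[86,-660,20,-1.542,0.2],[86,-660,20,-1.542,0.2],[86,-660,20,-1.542,0.2],[86,-660,20,-1.542,0.2],[86,-660,20,-1.542,0.2],[86,-660,20,-1.542,0.2],[86,-660,20,-1.542,0.2]]]'
python3 -c "
from h import *
go(490.5,350.5,170,96)
"
```

```text
time_s: 14.68
ee_pos: [0.4872, 0.1884, 0.1729]
ee_rot: [0.682, 0.731, -0.0, -0.0]
wrist_force: [1.0, -0.0, -0.1]
width: 0.801
row [161.5  14.4   2.9] turn -0.036 | at [487.2 188.4 172.9] yaw 93.9 q6 0.3 t 14.68 w 0.801 tilt [-0.0007 -0.0005]
```

```bash

python3 -m inch '[[[162,14,3,-0.036,0.2],[162,14,3,-0.036,0.2],[162,14,3,-0.036,0.2],[162,14,3,-0.036,0.2],[162,14,3,-0.036,0.2]]]'
python3 -c "
from h import *
s=snap('wrist','w5.png');np.savez('w5.npz',**s)
W=cloud(s);P=W.reshape(-1,3)
def rect(P,c,r,z0,z1):
  Q=P[(abs(P[:,0]-c[0])<r)&(abs(P[:,1]-c[1])<r)&(P[:,2]>z0)&(P[:,2]<z1)];q=cv2.minAreaRect((Q[:,:2]*1000).astype(np.float32));print(len(Q),np.round(q[0],1),np.round(q[1],1),round(q[2],2),np.median(Q[:,2]).round(4))
rect(P,(.4905,.3505),.12,.012,.03);rect(P,(.4905,.3505),.05,.044,.06)
go(490.5,350.5,50,96)
s=snap('top','t1.png');np.savez('t1.npz',**s)
W=cloud(s);P=W[208:282,398:500].reshape(-1,3)
rect(P,(.4935,-.3467),.13,.047,.07)
rect(P,(.4935,-.3467),.13,.050,.07)
cv2.imwrite('pics/t1c.png',cv2.resize(s['img'][195:295,390:510],None,fx=5,fy=5,interpolation=2))
"
```

```text
time_s: 15.3
ee_pos: [0.4912, 0.3484, 0.1698]
ee_rot: [0.671, 0.741, -0.001, -0.0]
wrist_force: [0.2, -0.5, -0.7]
width: 0.799
38503 [491.8 353.3] [131.5 179.7] 6.18 0.022
2103 [491.1 353.2] [43.7 23.8] 6.8 0.0469
row [  2.7  -0.5 120.1] turn -0.007 | at [491.4 348.  170.1] yaw 95.6 q6 0.52 t 15.35 w 0.8 tilt [-0.0012 -0.0013]
702 [ 493.8 -347.7] [119.6 170.8] 7.39 0.0531
630 [ 493.9 -347.6] [118.  171.2] 7.88 0.0533
```

View pics/t1c.png

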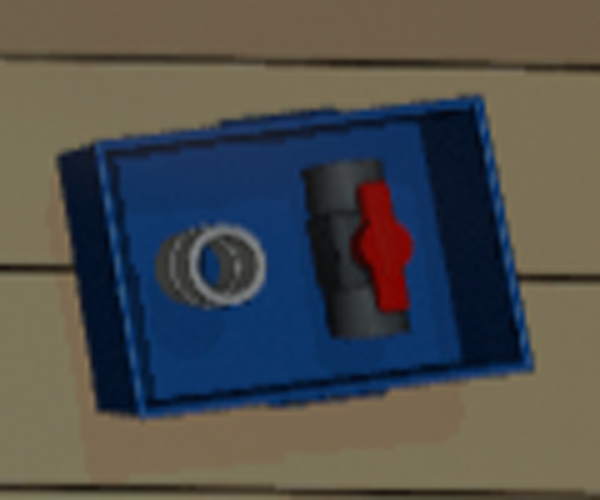

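Coupling stands at (225,265) and the valve lies at (360,250) in the crop, side by side and clear of each other. Now the lid.

```bash

python3 -m inch '[[[5.2,0,60,-0.01,0.3],[5.2,0,100,-0.01,0.4],[5.2,0,114,-0.01,0.4],[5.2,0,114,-0.01,0.4],[5.2,0,114,-0.01,0.4]]]'
python3 -c "
from h import *
go(491.5,353.2,54,96.3)
"
```

```text
time_s: 16.02
ee_pos: [0.4927, 0.3549, 0.0588]
ee_rot: [0.668, 0.744, 0.001, 0.0]
wrist_force: [0.5, 0.4, 0.4]
width: 0.6
row [-1.5 -1.4  4.8] turn -0.002 | at [492.7 354.9  58.8] yaw 96.2 q6 0.52 t 16.02 w 0.6 tilt [0.0024 0.0018]
```

```bash

python3 -m inch '[[[-1,-1,5,0,0.4],[-1,-1,5,0,0.9],[-1,-1,5,0,0.9],[-1,-1,5,0,0.9],[-1,-1,5,0,0.9],[-1,-1,5,0,0.9],[-1,-1,5,0,0.9]]]' 60
python3 -c "
from h import *
go(491.5,353.2,54,96.3)
"
```

```text
time_s: 16.9
ee_pos: [0.4907, 0.3535, 0.0525]
ee_rot: [0.668, 0.744, 0.0, 0.0]
wrist_force: [-0.5, -0.4, 5.4]
width: 0.267
row [-0.4  0.7 -1.5] turn -0.002 | at [490.7 353.5  52.5] yaw 96.2 q6 0.52 t 16.9 w 0.267 tilt [0.0007 0.0006]
```

```bash

python3 -m inch '[[[0,0,-30,0,0.9],[0,0,-80,0,0.9],[0,0,-110,0,0.9],[0,0,-110,0,0.9]]]' &
wait
python3 - <<'E'
from h import *
def edges(f,c,a,L,Wd,zl,zh,box=None):
    s=dict(np.load(f)); P=cloud(s); P=(P if box is None else P[box]).reshape(-1,3)
    P=P[(P[:,2]>zl)&(P[:,2]<zh)]; a=np.radians(a); ux=np.array([np.cos(a),np.sin(a)]);uy=np.array([-ux[1],ux[0]])
    q=(P[:,:2]*1000-c); X=q@ux;Y=q@uy; m=(abs(X)<Wd/2+10)&(abs(Y)<L/2+10);X=X[m];Y=Y[m]
    for nm,A,B,ex,H in(('xside',Y,X,45,L/2-8),('yside',X,Y,0,Wd/2-8)):
        for sg in(-1,1):
            b=[];e=[]
            for t in np.arange(-H,H,4):
                k=(A>t)&(A<t+4)&(B*sg>10)
                if abs(t+2)<ex or k.sum()<2: continue
                b.append(t+2);e.append((B[k]*sg).max()*sg)
            if len(b)>3:
                p=np.polyfit(b,e,1);r=np.polyval(p,b)-e;print(f,nm,sg,'pos',p[1].round(2),'slope deg',np.degrees(p[0]).round(2),'n',len(b),'res',r.std().round(2))
edges('w2.npz',(493.5,-346.7),7.5,168,116,.051,.06)
edges('t1.npz',(493.5,-346.7),7.5,168,116,.051,.06)
edges('w5.npz',(491.8,353.3),6.2,179,131,.018,.026)
s=snap('wrist','w6.png')
go(493.5,-346.7,160,97.5)
E
```

```text
time_s: 17.4
ee_pos: [0.4919, 0.3543, 0.1643]
ee_rot: [0.668, 0.744, 0.002, 0.0]
wrist_force: [0.3, -0.0, -1.2]
width: 0.269
w2.npz xside -1 pos -57.57 slope deg -0.42 n 16 res 0.14
w2.npz xside 1 pos 59.31 slope deg 0.1 n 11 res 0.75
w2.npz yside -1 pos -84.73 slope deg 0.36 n 25 res 0.25
w2.npz yside 1 pos 84.55 slope deg 0.28 n 25 res 0.3
t1.npz xside -1 pos -57.75 slope deg -0.45 n 16 res 0.6
t1.npz xside 1 pos 58.15 slope deg -0.51 n 16 res 0.72
t1.npz yside -1 pos -84.84 slope deg 0.41 n 25 res 1.06
t1.npz yside 1 pos 83.37 slope deg 0.48 n 25 res 0.5
w5.npz xside -1 pos -65.6 slope deg 0.11 n 18 res 0.1
w5.npz xside 1 pos 63.73 slope deg 0.01 n 18 res 1.41
w5.npz yside -1 pos -89.26 slope deg -0.03 n 29 res 0.17
w5.npz yside 1 pos 89.19 slope deg -0.13 n 29 res 0.28
row [-696.4  -73.1    1.6] turn -0.022 | at [490.8 353.6 162.3] yaw 96.2 q6 0.52 t 17.45 w 0.267 tilt [0.0013 0.001 ]
```

View pics/w6.png

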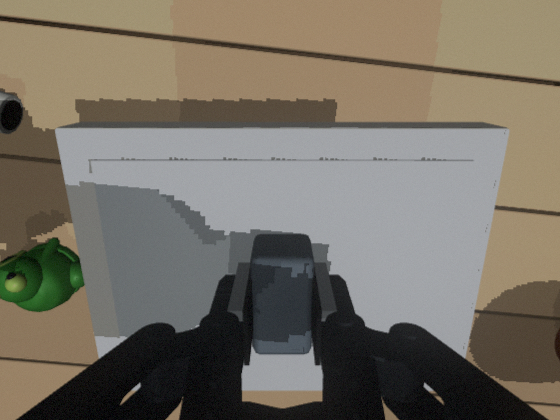

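```bash

python3 -m inch '[[[-350,-37,0,-0.015,0.9],[-350,-37,0,-0.015,0.9],[-350,-37,0,-0.015,0.9],[-350,-37,0,-0.015,0.9],[-350,-37,0,-0.015,0.9],[-350,-37,0,-0.015,0.9],[-350,-37,0,-0.015,0.9]]]'
python3 -c "
from h import *
go(493.1,-346.5,160,97.9)"
```

```text
time_s: 18.32
ee_pos: [0.49, -0.0011, 0.16]
ee_rot: [0.664, 0.748, -0.001, -0.001]
wrist_force: [-0.3, 0.3, -1.1]
width: 0.265
row [-3.433e+02 -3.780e+01  1.000e-01] turn -0.019 | at [490.   -1.1 160. ] yaw 96.8 q6 -0.12 t 18.32 w 0.265 tilt [-0.0033 -0.0004]
```

```bash

python3 -m inch '[[[-343,-38,0,-0.019,0.9],[-343,-38,0,-0.019,0.9],[-343,-38,0,-0.019,0.9],[-343,-38,0,-0.019,0.9],[-343,-38,0,-0.019,0.9],[-343,-38,0,-0.019,0.9],[-343,-38,0,-0.019,0.9],[-343,-38,0,-0.019,0.9]]]'
python3 -m inch '[[[0,0,30,0,0.9],[0,0,40,0,0.9],[0,0,40,0,0.9],[0,0,40,0,0.9]]]'
python3 - <<'E'
from h import *
go(493.1,-346.5,104,97.9)
E
```

```text
time_s: 19.32
ee_pos: [0.4957, -0.3422, 0.1605]
ee_rot: [0.655, 0.756, 0.0, -0.001]
wrist_force: [0.4, -0.1, -0.5]
width: 0.271
time_s: 19.82
ee_pos: [0.4966, -0.3436, 0.1227]
ee_rot: [0.655, 0.756, 0.0, 0.001]
wrist_force: [-0.8, -1.0, -0.4]
width: 0.266
row [-2.4 -3.9 18.7] turn 0.005 | at [ 496.6 -343.6  122.7] yaw 98.2 q6 -0.75 t 19.82 w 0.266 tilt [ 0.0009 -0.0006]
```

```bash

python3 -m inch '[[[-2.4,-3.9,6,0.005,0.9],[-2.4,-3.9,8,0.005,0.9],[-2.4,-3.9,8,0.005,0.9],[-2.4,-3.9,8,0.005,0.9]]]'
python3 - <<'E'
from h import *
go(493.1,-346.5,104,97.9)
s=snap('top','t2.png');np.savez('t2.npz',**s)
s=snap('scene','s2.png')
cv2.imwrite('pics/s2c.png',cv2.resize(s['img'][170:360,30:300],None,fx=2.9,fy=2.9,interpolation=2))
P=cloud(dict(np.load('t2.npz')))[195:295,385:515].reshape(-1,3)
Q=P[(P[:,2]>.078)&(P[:,2]<.092)];q=cv2.minAreaRect((Q[:,:2]*1000).astype(np.float32));print(len(Q),q,np.median(Q[:,2]))
E
```

```text
time_s: 20.32
ee_pos: [0.4925, -0.3468, 0.114]
ee_rot: [0.657, 0.754, 0.0, 0.0]
wrist_force: [-0.3, -1.1, -0.4]
width: 0.266
row [ 0.2  0.6 10. ] turn -0.001 | at [ 492.5 -346.8  114. ] yaw 97.9 q6 -0.75 t 20.32 w 0.266 tilt [ 0.0001 -0.    ]
4037 ((492.69140625, -347.5296936035156), (130.80987548828125, 180.84666442871094), 7.812025547027588) 0.08200408155951627
```

View pics/s2c.png

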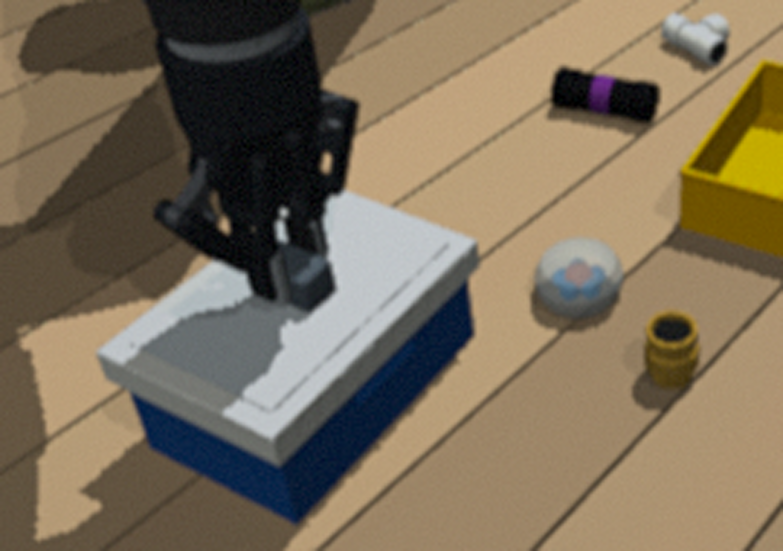

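Lid level just above the rim and aligned; top view puts it ~1 mm low in x, so I nudge it and lower.

```bash

python3 -m inch '[[[0.2,0.9,0,0,0.9],[0.2,0.9,4,0,0.9],[0.2,0.9,8,0,0.9],[0.2,0.9,11,0,0.9],[0.2,0.9,13,0,0.9],[0.2,0.9,13,0,0.9],[0.2,0.9,13,0,0.9]]]'
python3 - <<'E'
from h import *
go(493.4,-346.6,97,97.9)
E
```

```text
time_s: 21.3
ee_pos: [0.4934, -0.3465, 0.101]
ee_rot: [0.657, 0.754, -0.0, 0.0]
wrist_force: [1.5, 0.2, -1.1]
width: 0.268
row [-0.1 -0.   4. ] turn -0.001 | at [ 493.4 -346.5  101. ] yaw 97.9 q6 -0.75 t 21.3 w 0.268 tilt [ 0.0001 -0.0001]
```

```bash

python3 -m inch '[[[0,0,2,0,0.9],[0,0,4,0,0.9],[0,0,5,0,0.9],[0,0,5,0,0.9]]]'
python3 -m inch '[[[0,0,1,0,0.9],[0,0,2,0,0.9],[0,0,3,0,0.9],[0,0,3,0,0.9]]]'
```

```text
time_s: 21.8
ee_pos: [0.4939, -0.3467, 0.0967]
ee_rot: [0.657, 0.754, 0.0, 0.001]
wrist_force: [-0.4, 0.7, 5.0]
width: 0.266
time_s: 22.3
ee_pos: [0.4932, -0.3465, 0.0924]
ee_rot: [0.657, 0.754, -0.0, -0.0]
wrist_force: [1.2, -0.9, -4.5]
width: 0.272
```

```bash

python3 -m inch '[[[0,0,2,0,0.9],[0,0,4,0,0.9],[0,0,5,0,0.9],[0,0,6,0,0.9],[0,0,6,0,0.9]]]'
python3 -m inch '[[[0,0,2,0,0.9],[0,0,2,0,0.9],[0,0,2,0,0.9]]]'
```

```text
time_s: 22.92
ee_pos: [0.4932, -0.3462, 0.0889]
ee_rot: [0.657, 0.754, 0.0, 0.0]
wrist_force: [-4.9, 4.6, 16.6]
width: 0.263
time_s: 23.3
ee_pos: [0.4932, -0.3462, 0.0889]
ee_rot: [0.657, 0.754, 0.0, 0.001]
wrist_force: [-10.4, 7.5, 31.2]
width: 0.268
```

```bash

python3 -m inch '[[[0,0,-3,0,0.9],[0,0,-3,0,0.4],[0,0,-3,0,0.4],[0,0,-3,0,0.4],[0,0,-3,0,0.4],[0,0,-60,0,0.3],[0,0,-100,0,0.2],[0,0,-100,0,0.2]]]' 40
python3 -c "
from h import *
W=cloud(snap('wrist','w7.png'));P=W.reshape(-1,3);P=P[(abs(P[:,0]-.4935)<.07)&(abs(P[:,1]+.3467)<.1)]
Q=P[(P[:,2]>.04)&(P[:,2]<.07)];A=np.c_[Q[:,:2]-[.4935,-.3467],np.ones(len(Q))];print(len(Q),np.median(Q[:,2]),cv2.minAreaRect((Q[:,:2]*1000).astype(np.float32)))
k=abs(Q[:,2]-np.median(Q[:,2]))<.004;print('plane',np.linalg.lstsq(A[k],Q[k,2],rcond=None)[0])
go(665.5,-206,150,97.9);go(665.5,-206,150,20)"
```

```text
time_s: 24.3
ee_pos: [0.4955, -0.3479, 0.1887]
ee_rot: [0.657, 0.754, 0.0, 0.003]
wrist_force: [0.5, -0.8, 0.9]
width: 0.8
42830 0.058513192552958594 ((494.62567138671875, -346.399658203125), (131.26683044433594, 179.40869140625), 7.804018497467041)
plane [0.00160751 0.00108099 0.05845635]
row [116.4 188.8  36.6] turn -0.001 | at [ 494.3 -347.1  186.4] yaw 97.9 q6 -0.75 t 24.35 w 0.799 tilt [ 0.0027 -0.0019]
row [116.4 188.8  36.6] turn 1.359 | at [ 494.3 -347.1  186.4] yaw 97.9 q6 -0.75 t 24.35 w 0.799 tilt [ 0.0027 -0.0019]
```

Lid plate at 58.5 mm, level, centred on the tub: home. Next, the breaker.

```bash

python3 -m inch '[[[116,189,20,1.504,0.35],[116,189,20,1.504,0.35],[116,189,20,1.504,0.35],[116,189,20,1.504,0.35],[116,189,20,1.504,0.35],[116,189,20,1.504,0.35],[116,189,20,1.504,0.35],[116,189,20,1.504,0.35]]]'
python3 -m inch '[[[0,0,20,0.07,0.35],[0,0,20,0.07,0.35],[0,0,20,0.07,0.35]]]'
python3 -c "
from h import *
s=snap('wrist','w8.png')
W=cloud(s);P=W.reshape(-1,3);P=P[(abs(P[:,0]-.6655)<.04)&(abs(P[:,1]+.206)<.04)]
for z0 in(.008,.036):
  Q=P[(P[:,2]>z0)&(P[:,2]<.05)];print(len(Q),cv2.minAreaRect((Q[:,:2]*1000).astype(np.float32)))
go(665.5,-206,35,11.7)
"
```

```text
time_s: 25.35
ee_pos: [0.6636, -0.2052, 0.1625]
ee_rot: [0.994, 0.105, -0.002, -0.001]
wrist_force: [1.1, -0.3, -0.7]
width: 0.644
time_s: 25.72
ee_pos: [0.6642, -0.2055, 0.1441]
ee_rot: [0.997, 0.074, -0.001, -0.0]
wrist_force: [0.5, -0.7, 1.5]
width: 0.645
2644 ((667.4586181640625, -204.53610229492188), (33.67985153198242, 33.83183288574219), 31.9199161529541)
1865 ((667.1614990234375, -205.476318359375), (32.38172912597656, 32.282981872558594), 85.49830627441406)
row [  0.9   0.6 109.7] turn -0.057 | at [ 664.6 -205.6  144.7] yaw 8.4 q6 1.12 t 25.77 w 0.646 tilt [-0.0004  0.0002]
```

View pics/w8.png

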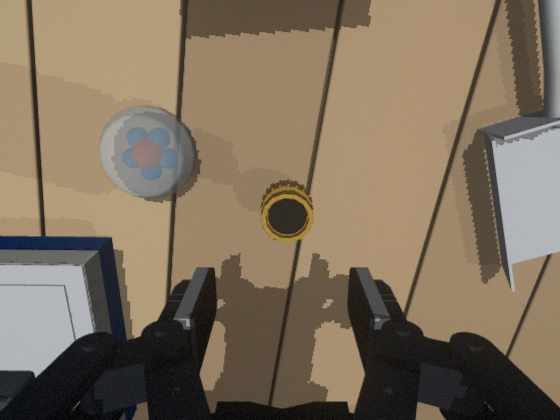

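Breaker at (288,214); paperweight (148,152) is clear of the left finger.

```bash

python3 -m inch '[[[2.6,0.2,55,0,0.35],[2.6,0.2,90,0,0.35],[2.6,0.2,109,0,0.35],[2.6,0.2,109,0,0.35],[2.6,0.2,109,0,0.8],[2.6,0.2,109,0,0.8],[2.6,0.2,109,0,0.8],[2.6,0.2,109,0,0.8]]]' 40
python3 -m inch '[[[0,0,-60,0,0.8],[0,0,-120,0,0.8],[0,0,-120,0,0.8]]]'
python3 -c "
from h import *
go(624.6+9.3,8.3-45,160,11.7)
"
```

```text
time_s: 26.78
ee_pos: [0.6688, -0.206, 0.0382]
ee_rot: [0.997, 0.073, 0.002, 0.001]
wrist_force: [-0.3, 0.1, 6.5]
width: 0.385
time_s: 27.15
ee_pos: [0.6712, -0.2066, 0.163]
ee_rot: [0.997, 0.073, 0.005, 0.002]
wrist_force: [0.8, 0.2, -2.1]
width: 0.382
row [ -12.2 -173.6    2.1] turn -0.058 | at [ 671.2 -206.6  163. ] yaw 8.4 q6 1.13 t 27.15 w 0.382 tilt [ 0.011  -0.0033]
```

```bash

python3 -m inch '[[[-12,-174,-25,-0.058,0.8],[-12,-174,-25,-0.058,0.8],[-12,-174,-25,-0.058,0.8],[-12,-174,-25,-0.058,0.8],[-12,-174,-25,-0.058,0.8],[-12,-174,-25,-0.058,0.8]]]'
python3 -c "
from h import *
s=snap('wrist','w9.png');np.savez('w9.npz',**s)
W=cloud(s);P=W.reshape(-1,3);P=P[(abs(P[:,0]-.6246)<.09)&(abs(P[:,1]-.0083)<.12)]
Q=P[(P[:,2]>.046)&(P[:,2]<.06)];print(len(Q),cv2.minAreaRect((Q[:,:2]*1000).astype(np.float32)))
go(634,-36,60,11.7)
"
```

```text
time_s: 27.9
ee_pos: [0.63, -0.0363, 0.1803]
ee_rot: [0.995, 0.101, -0.0, 0.0]
wrist_force: [-1.1, -0.6, -1.7]
width: 0.386
5297 ((626.0318603515625, 7.6794891357421875), (118.37423706054688, 164.3146209716797), 11.864921569824219)
row [  4.    0.5 120.3] turn -0.002 | at [630.1 -36.3 180.3] yaw 11.6 q6 1.31 t 27.95 w 0.386 tilt [-0.0007 -0.0002]
```

View pics/w9.png

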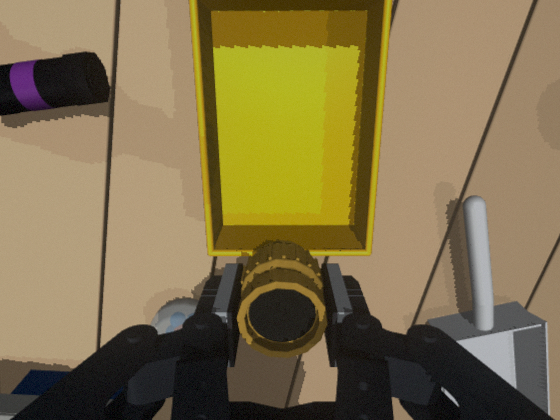

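Breaker held upright; tub walls at 210 and 370 straddle it symmetrically. Lowering to tub y ≈ −46.

```bash

python3 -m inch '[[[4.8,0.8,0,0,0.8],[4.8,0.8,60,0,0.8],[4.8,0.8,110,0,0.8],[4.8,0.8,130,0,0.8],[4.8,0.8,138,0,0.8],[4.8,0.8,138,0,0.8],[4.8,0.8,138,0,0.8]]]'
python3 -m inch '[[[0,0,0,0,0.45],[0,0,0,0,0.45],[0,0,0,0,0.45],[0,0,0,0,0.45]]]'
python3 -m inch '[[[0,0,-30,0,0.45],[0,0,-90,0,0.45],[0,0,-110,0,0.3],[0,0,-110,0,0.3]]]'
python3 -c "
from h import *
go(443.2,3,150,108.7)
"
```

```text
time_s: 28.82
ee_pos: [0.6361, -0.0352, 0.0437]
ee_rot: [0.995, 0.102, 0.001, 0.0]
wrist_force: [-0.2, 0.1, -2.2]
width: 0.387
time_s: 29.32
ee_pos: [0.635, -0.0348, 0.043]
ee_rot: [0.995, 0.102, 0.0, 0.0]
wrist_force: [0.3, 0.5, 0.8]
width: 0.551
time_s: 29.82
ee_pos: [0.6364, -0.0349, 0.155]
ee_rot: [0.995, 0.102, 0.002, 0.0]
wrist_force: [-0.9, -0.8, -0.9]
width: 0.7
row [-181.6  -76.3    4.2] turn -1.693 | at [636.4 -34.9 155. ] yaw 11.7 q6 1.31 t 29.82 w 0.7 tilt [ 0.0042 -0.0002]
```

```bash

python3 -m inch '[[[-180,-76,5,-1.5,0.2],[-180,-76,5,-1.5,0.2],[-180,-76,5,-1.5,0.2],[-180,-76,5,-1.5,0.2],[-180,-76,5,-1.5,0.2],[-180,-76,5,-1.5,0.2],[-180,-76,5,-1.5,0.2],[-180,-76,5,-1.5,0.2]]]'
python3 -m inch '[[[0,0,0,-0.2,0.2],[0,0,0,-0.2,0.2],[0,0,0,-0.2,0.2],[0,0,0,-0.2,0.2]]]'
python3 -c "
from h import *
s=snap('wrist','w10.png')
W=cloud(s);P=W.reshape(-1,3);P=P[(abs(P[:,0]-.4432)<.06)&(abs(P[:,1]-.003)<.06)]
for z0 in(.008,.02):
  Q=P[(P[:,2]>z0)&(P[:,2]<.05)];print(len(Q),cv2.minAreaRect((Q[:,:2]*1000).astype(np.float32)))
go(443.2,3,34,108.7)
s=snap('top','t3.png')
cv2.imwrite('pics/t3c.png',cv2.resize(s['img'][140:290,190:340],None,fx=4,fy=4,interpolation=2))
"
```

```text
time_s: 30.82
ee_pos: [0.442, 0.0031, 0.1462]
ee_rot: [0.656, 0.755, -0.001, -0.001]
wrist_force: [0.9, -0.1, 0.4]
width: 0.803
time_s: 31.32
ee_pos: [0.443, 0.0031, 0.1475]
ee_rot: [0.581, 0.814, -0.0, -0.0]
wrist_force: [0.1, 0.6, 1.0]
width: 0.798
6220 ((443.9936218261719, 4.359836578369141), (87.61809539794922, 34.06202697753906), 18.618440628051758)
6020 ((444.0129699707031, 4.557317733764648), (87.53153228759766, 33.983158111572266), 18.891159057617188)
row [-1.000e-01  0.000e+00  1.136e+02] turn 0.006 | at [443.2   3.1 147.6] yaw 109.0 q6 -0.32 t 31.38 w 0.798 tilt [-0.0003  0.    ]
```

View pics/t3c.png

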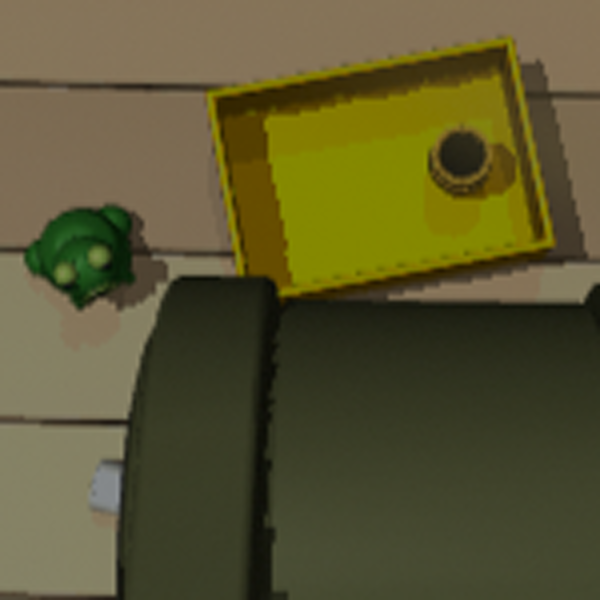

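Breaker stands in the tub at (460,155). Now the regulator.

```bash

python3 -m inch '[[[0.8,1,55,0,0.2],[0.8,1,95,0,0.2],[0.8,1,115,0,0.2],[0.8,1,115,0,0.2],[0.8,1,115,0,0.8],[0.8,1,115,0,0.8],[0.8,1,115,0,0.8],[0.8,1,115,0,0.8]]]' 50
python3 -m inch '[[[0,0,0,0,0.8],[0,0,-60,0,0.8],[0,0,-130,0,0.8],[0,0,-130,0,0.8]]]'
python3 -c "
from h import *
go(625.5-5.3,8.8+25.5,160,101.8)
"
```

```text
time_s: 32.42
ee_pos: [0.4452, 0.0043, 0.0343]
ee_rot: [0.58, 0.815, 0.001, 0.001]
wrist_force: [-1.3, 0.5, 4.7]
width: 0.365
time_s: 32.92
ee_pos: [0.4475, 0.0042, 0.168]
ee_rot: [0.58, 0.815, 0.003, 0.004]
wrist_force: [1.0, 0.1, -1.8]
width: 0.369
row [-28.  173.    9.6] turn 0.127 | at [447.5   4.2 168. ] yaw 109.1 q6 -0.32 t 32.92 w 0.369 tilt [0.0095 0.0001]
```

```bash

python3 -m inch '[[[-28,174,0,0.127,0.8],[-28,174,0,0.127,0.8],[-28,174,0,0.127,0.8],[-28,174,0,0.127,0.8],[-28,174,0,0.127,0.8],[-28,174,0,0.127,0.8]]]'
python3 -c "
from h import *
go(621,34.3,60,101.8)
s=snap('wrist','w11.png')
"
```

```text
time_s: 33.67
ee_pos: [0.6161, 0.0344, 0.1626]
ee_rot: [0.631, 0.776, -0.0, -0.0]
wrist_force: [0.3, 0.8, -0.9]
width: 0.364
row [ -1.1   4.9 102.6] turn 0.0 | at [616.1  34.4 162.6] yaw 101.8 q6 -0.15 t 33.67 w 0.364 tilt [-0.0012 -0.0001]
```

View pics/w11.png

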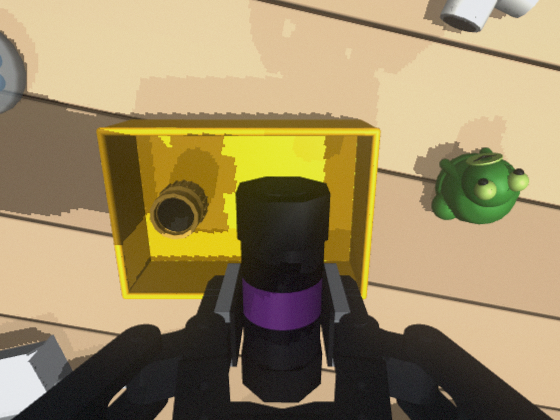

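Regulator straight in the grip, breaker upright at (180,212) well to the side. Lowering.

```bash

python3 -m inch '[[[-1,5,0,0,0.8],[-1,5,50,0,0.8],[-1,5,95,0,0.8],[-1,5,115,0,0.8],[-1,5,124,0,0.8],[-1,5,124,0,0.8],[-1,5,124,0,0.8]]]'
python3 -m inch '[[[0,0,0,0,0.52],[0,0,0,0,0.52],[0,0,0,0,0.52],[0,0,0,0,0.52]]]'
python3 -c "
from h import *
go(621,34.3,38,101.8)"
```

```text
time_s: 34.6
ee_pos: [0.6236, 0.0347, 0.0399]
ee_rot: [0.631, 0.776, 0.001, 0.001]
wrist_force: [-0.0, -1.0, -1.3]
width: 0.363
time_s: 35.1
ee_pos: [0.6227, 0.0347, 0.0389]
ee_rot: [0.631, 0.776, 0.0, 0.0]
wrist_force: [0.5, 0.4, -0.1]
width: 0.481
row [-0.  -1.8  0.9] turn 0.0 | at [622.7  34.7  38.9] yaw 101.8 q6 -0.15 t 35.1 w 0.481 tilt [0.0001 0.    ]
```

Retreat up, then out to the side, and take the final check.

```bash

python3 -m inch '[[[0,0,-30,0,0.52],[0,0,-90,0,0.52],[0,0,-150,0,0.4],[0,0,-170,0,0.4],[0,0,-170,0,0.4]]]'
python3 -m inch '[[[-150,-150,-30,0,0.4],[-150,-150,-30,0,0.4],[-150,-150,-30,0,0.4],[-150,-150,-30,0,0.4],[-150,-150,-30,0,0.4],[-150,-150,-30,0,0.4]]]'
python3 - <<'E'
from h import *
s=snap('top','t4.png');W=cloud(s);np.savez('t4.npz',**s)
c=snap('scene','s4.png')
W0=cloud(dict(np.load('top0.npz')))
for k,(u0,v0,u1,v1) in dict(tee=(208,244,242,282),frog=(194,188,226,218),pw=(354,192,388,226)).items():
    o=[]
    for V in(W0,W):
        P=V[v0:v1,u0:u1].reshape(-1,3);P=P[P[:,2]>.008];o.append((P.mean(0)*1000).round(1))
    print(k,*o)
go(0,0,0,0)
im=np.hstack([cv2.resize(s['img'][130:300,180:510],None,fx=2.4,fy=2.4,interpolation=2)])
cv2.imwrite('pics/t4c.png',im)
E
```

```text
time_s: 35.72
ee_pos: [0.624, 0.0348, 0.2109]
ee_rot: [0.631, 0.776, 0.001, 0.002]
wrist_force: [0.5, -0.5, -0.9]
width: 0.603
time_s: 36.48
ee_pos: [0.5063, -0.1423, 0.2376]
ee_rot: [0.631, 0.776, -0.0, -0.001]
wrist_force: [-0.6, 0.2, -0.3]
width: 0.597
tee [448.9 132.   21.9] [449.  132.1  21.8]
frog [578.6 167.7  34.7] [578.5 167.7  34.6]
pw [ 568.4 -181.3   30.3] [ 544.5 -142.   203.1]
row [ 243.1 -466.4  238.6] turn 1.778 | at [ 506.7 -141.9  237.9] yaw 101.9 q6 -0.48 t 36.58 w 0.598 tilt [-0.0012  0.0006]
```

View pics/t4c.png

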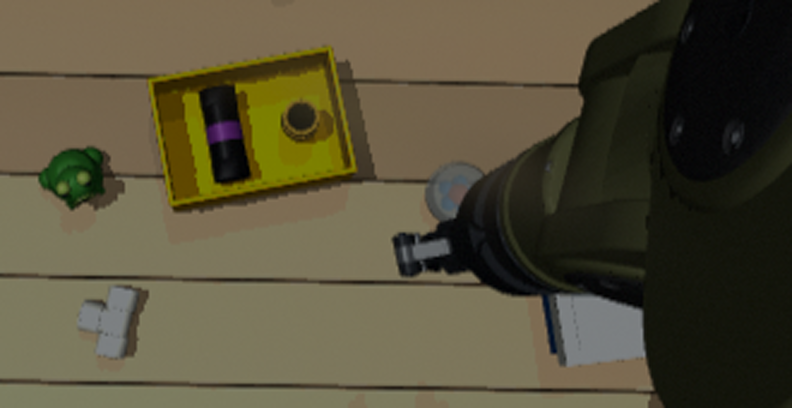

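View pics/s4.png

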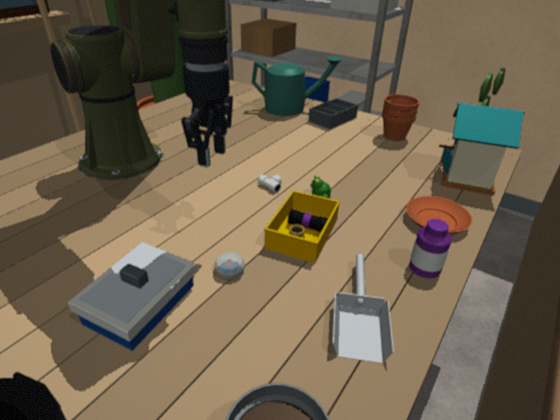

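Yellow tub: regulator (223,130) and breaker (300,120) lie side by side in the top crop. Scene view: the lid sits down on the blue tub, the paperweight is still at (229,266), and the frog and tee are unmoved.

```bash
python3 -c "
from h import *
P=cloud(snap('scene')).reshape(-1,3);P=P[(abs(P[:,0]-.494)<.05)&(abs(P[:,1]+.347)<.075)&(P[:,2]>.045)&(P[:,2]<.072)]
print('lid plate z',np.median(P[:,2]),len(P))
print(robot.finish_job())"
```

```text
lid plate z 0.05875001382721648 3137
the job is handed in; nothing more can be done
None
```

Both kits are made up and the job was handed in at about 36.6 s, against the 138 s limit.

- **Blue tub:** The valve and coupling are side by side on the floor, checked in the top view before the lid went on. The white lid was pressed on with about 31 N. Its plate measures 58.5–58.8 mm above the table in two views. That fits the home position (57.5 mm nominal) and not resting on the catches (about 66 mm). It is level.
- **Yellow tub:** The breaker is standing and the regulator is lying beside it with a clear gap. The tub is left open.
- **Left in place:** The tee and frog are within 0.1 mm of where they started. The arm hid the paperweight in the last top view, so that measurement failed, but the scene camera shows it at the same pixel as at the start.
- **Disagreements:** When I released the valve, a finger brushed the blue tub's wall with about 15 N, and the valve stayed properly placed. The top and wrist cameras differed by up to about 1 mm on the blue tub's centre, which the lid's play absorbed.

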